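Close the dosing hopper's shutter and hold its bayonet lid at the half-turn vent position

TASK

Get the dosing hopper ready to vent: first slide the shutter plate fully home into the slot at the foot of the hopper, then drop the bayonet lid (the one with the grip bar) into the collar on top, lugs through the gaps, and turn it clockwise until its bar points at the single-tooth half-turn marks. Do not let it go on to the lock click; the collar is sprung and turns the lid back, so finish while still gripping the lid and holding it steady at the half-turn marks. Leave the other things on the table where they are.

Things in the scene. Friction and masses are not known exactly. Their poses are not given: they have to be found in the camera images.
- plate_fin (a point): Centre of the upright fin (10 mm in x, 36 in y, 30 high) on the loose aluminium shutter plate, which lies flat: 60 mm wide (x), 120 long (y), 6 thick, 0.2 kg. Point 21 mm above the plate's underside, on its middle line; from here the plate reaches 100 mm to its -y (leading edge, goes into the slot) and 20 mm to +y. z up.
- slot_mouth (a point): Middle of the slot's mouth at the foot of the hopper, at table height. Slot 63 mm wide (x), 9 high from the table up, 60 deep to a hard stop; low guides flare the first 15 mm outside. The plate enters along this frame's -y, its axes parallel to these; fully home, the fin's centre is at x 0, y +40 mm. z up.
- hopper: Fixed steel hopper, box 120 x 120 mm, 55 high, with the round bayonet collar on top (to 75 mm). Origin at the centre of its underside; same axes as slot_mouth and collar_top.
- lid_bar (a point): Centre of the grip bar of the loose grey bayonet lid, on its axis. Bar 56 mm long (x), 12 thick (y), 28 high, on a disc 76 across, 8 thick. Point 40 mm above the lid's underside, 22 above the disc's underside. z up. A half turn of the lid makes no difference.
- lid: The same lid (0.15 kg); origin on its axis at its underside, axes as lid_bar. Under the disc a spigot 52 mm across, 18 long, with two lugs at its lower end pointing to +x and -x, in line with the bar: 9 mm wide, 7 high, reaching 33 mm from the axis.
- collar_top (a point): Centre of the collar's mouth at its rim, 75 mm above the table. Collar 96 mm across, bore 56, 20 deep. Its lip, 8 mm thick, has two gaps 14 mm wide at +x and -x for the lugs; the lid drops until its disc lies on the rim (bar's centre 22 mm above this point), then turns clockwise from above (about -z), lugs under the lip with 3 mm play in height. z up.
- half_mark: The half-turn marks: one 8 x 4 mm tooth, 3 high, on each side of the collar's rim, 0.70 rad (40 degrees) clockwise of the gaps. Its x axis runs through both teeth; at half turn the lid's bar (x, either way round) lies along it. Origin on the collar's axis at table height. Pairs of small studs 80 degrees clockwise of the gaps mark the lock.
- ring_turn (a joint): Turn of the sprung ring in the collar, rad: 0 at rest, grows as the lugs push it clockwise. They meet it after 0.05 to 0.15 rad of lid turn: about 0.6 at the half-turn marks; the lock clicks at 1.1. Its spring turns the lid back, 0.05 N m at 0 plus 0.05 N m per rad: a lid let go turns back.
- plain_cap: Round push-on cap of the same grey plastic as the lid, 72 mm across, 40 mm high with a small round knob and no bar or lugs: not the lid, a bystander; origin at the centre of its underside.
- canister_a: White canister, 66 mm across, 116 mm high, a bystander; origin at the centre of its underside.
- canister_b: A second such white canister, a bystander; origin at the centre of its underside.
- cup: Steel measuring cup, 68 mm across, 70 mm high, a bystander; origin at the centre of its underside.
- weight: Small brass balance weight with a knob, 34 mm across, 52 mm high, a bystander; origin at the centre of its underside.
- tape_roll: Roll of paper tape lying flat, 84 mm across, 30 mm high, a bystander; origin at the centre of its underside.
- scoop: Steel spoon, lying; a bystander.
Mind the look-alikes: they are no part of the job. Leave any pink or yellow look-alike of the part that bears plate_fin alone.

How it is judged:
By the outcome, as a careful person would: the job done as asked, in the order asked, and still so for the second after the job is handed in, while the arm keeps its last pose, push and grip.
It also fails if it takes over 69 s, if anything falls off the work surface, if the arm or the gripper's body presses on something with over 40 N, if the wrist force passes 120 N, or if a joint passes its speed limit or range.

ROBOT

A 6-joint arm with a two-finger parallel gripper is mounted at the origin on the work surface. World frame = base frame: x ahead of the robot, y to its left, z up, the work surface at z = 0. Lengths are in m, angles in degrees, forces in N, time in s.
With the tool pointing down it reaches from about 0.35 to 0.875 m from the base axis. Payload 4.2 kg.
Tool frame: the origin (TCP) lies midway between the tips of the shut fingers; the grasp point (between the pads) lies 19 mm behind it; z points along the fingers, y is the direction in which the jaws open and shut (so a half turn about z gives the same grasp; the last joint's range is limited). The gripper opens to 87 mm and grips with 3 to 60 N. Pads are 19 mm wide; open, the fingers measure 117 mm over their backs; the gripper's body (75 mm by 190 mm) begins 51 mm behind the grasp point.
Start: joints at [89.187, 22.042, 0.453, 0, -68.411, -14.817], TCP at [0.168, 0.602, 0.223] pointing down, gripper open.
Joint ranges: [-179.83, 179.83], [-69.29, 118.12], [-61.27, 80.66], [-181.25, 117.63], [-171.15, -9.14], [-177.46, 177.46]. Speed limits (degrees/s): [159.86, 159.86, 180, 180, 180, 180].

INTERFACE

Orientations are given as a 3x3 rotation matrix whose columns are the frame's x, y, z axes.
In Python, from station import sense, capture, get_calibration, finish_job, spot_in, spot_point gives the robot as it stands.
- The arm moves only by the shell command python3 -m inch 'ROWS'. ROWS is JSON, a list of rows, each an object with "fingers": the finger opening in cm, from 0 to 8.7; "delta_pos": the shift along the tool's x, y, z in cm, a list of three; "spin": the turn about the tool's z in degrees. In form: [{"fingers": fingers, "delta_pos": [dx, dy, dz], "spin": spin}, ...]. A call has 1 to 20 rows; each row is the pose to reach, as a shift and turn from the pose commanded when the call began, along the tool's axes at that moment; what a row does not reach only later rows make up. A row lasts 1/10 s, in which the tool goes at most 50 mm and 8.59 degrees, less where a joint would pass 70% of its speed; a pose out of reach is approached as far as the arm can. A call with a gripper value outside its range is refused whole. The fingers move at their own pace and stop on an object; the grip force is fixed at half the most. Time passes only in rows, so rows that repeat a pose let the fingers close. It gives the time, the measured TCP pose, the force and the opening at its end, in the units of the state.
- sense(): the state, without advancing time (a new reading comes with each control period).
- capture(name): name is "side" or "top"; returns the picture (400x640x3 uint8, red, green, blue); there is no depth.
- get_calibration(name): a dict with "K" (3x3 intrinsics, pixels), "dist" ([k1, k2, p1, p2, k3] as OpenCV has them; the pictures are not rectified), "T" (4x4, takes a point from camera to world coordinates). Camera axes: x right, y up, looking along -z (the intrinsics and any distortion apply to the point x, -y, -z); pixel columns grow to the right and rows downward; lengths in m; the calibration is good to about 2 mm. A picture is of the moment at which its call begins. get_calibration takes no time and is no camera call.
- finish_job(): hands the job in, once; it reports no verdict.
Trained networks look in the newest picture that a camera, given by its name, has taken for a name from the list of things; names that differ only in an ending like _2 or _b are one class to them, and where a whole thing is asked for, a point or a joint stands for the part that bears it (a point fixed in the world has none). Each returns a list of dicts, best first, with "conf" (0 to 1); they miss things now and then, are a little off and sometimes report something else, mostly with a low value. They report only what shows in the picture. A call takes as long as a camera call. They do not tell look-alikes from the thing itself.
- spot_in(camera, target): "extent" ([left, top, right, bottom] as shares, 0 to 1, of the picture: columns of its width, rows of its height, round what is visible of it).
- spot_point(camera, target): "location" ([column, row] as shares, 0 to 1, of the picture: columns of its width, rows of its height: a listed point, or the origin of a listed thing).
The state is a dict: "time_s": time; "joints": joint angles; "joint_velocities": joint speeds; "effort": joint torques, N m; "tcp_pos": TCP position; "ee_rot": TCP orientation; "wrist_force": force on the tool from outside, world axes, zero at the start; "moment": the same for the moment, N m; "gripper_width": opening from 0.0 (shut) to 1.0 (fully open).
Only numpy, scipy, OpenCV 4.12 (cv2) and the standard library are available. Lean on these libraries where they do the work, as an engineer would, in place of code of your own. Each camera call takes 0.05 s, during which the arm holds its last target.

## Working session

There is one attempt and no reset: what is moved stays moved. The work goes in short steps, Python scripts to look and compute and a shell command to move; the robot and the scene stay as the last step left them, time stands still between calls to the robot, and variables do not carry over. Pictures are saved under pics/ and viewed, and the job is handed in when it is done.

```bash
mkdir -p pics; ls
cat > h.py <<'E'
import numpy as np, cv2
from station import *
def snap(n,f):
    im=capture(n); cv2.imwrite(f'pics/{f}.png',im[:,:,::-1]); return im
def ray(cam,px):
    c=get_calibration(cam);K=np.array(c['K']);T=np.array(c['T'])
    u=cv2.undistortPoints(np.array([[px]],float),K,np.array(c['dist'],float))[0,0]
    d=T[:3,:3]@np.array([u[0],-u[1],-1.]);return T[:3,3],d
def atz(cam,px,z):
    o,d=ray(cam,px);return o+d*(z-o[2])/d[2]
def proj(cam,P):
    c=get_calibration(cam);K=np.array(c['K']);T=np.array(c['T'])
    q=np.linalg.inv(T)@np.r_[P,1];q=np.array([[q[0],-q[1],-q[2]]])
    return cv2.projectPoints(q,np.zeros(3),np.zeros(3),K,np.array(c['dist'],float))[0][0,0]
def tri(p1,p2):
    o1,d1=ray('top',p1);o2,d2=ray('side',p2);d1/=np.linalg.norm(d1);d2/=np.linalg.norm(d2)
    A=np.c_[d1,-d2];s=np.linalg.lstsq(A,o2-o1,rcond=None)[0]
    a=o1+s[0]*d1;b=o2+s[1]*d2;return (a+b)/2,np.linalg.norm(a-b)
def px(l):return np.array(l)*[640,400]
E
python3 - <<'E'
from h import *
snap('top','t0');snap('side','s0')
for n in ['plate_fin','slot_mouth','lid_bar','collar_top','hopper','plain_cap']:
  for c in ['top','side']:
    print(n,c,[(px(d['location']).round(1).tolist(),round(d['conf'],2)) for d in spot_point(c,n)][:4])
s=sense();print(s['time_s'],s['tcp_pos'],s['ee_rot'],s['wrist_force'])
for c in ['top','side']:print(np.array(get_calibration(c)['T']).round(3).tolist())
E
```

```text
pics
plate_fin top [([360.8, 229.7], 0.77), ([395.6, 228.6], 0.68), ([447.9, 267.7], 0.66), ([422.7, 281.1], 0.65)]
plate_fin side [([398.4, 162.5], 0.89), ([360.9, 220.0], 0.75), ([345.0, 187.1], 0.68), ([352.1, 168.3], 0.56)]
slot_mouth top [([298.9, 189.1], 0.7)]
slot_mouth side [([299.2, 228.9], 0.57)]
lid_bar top [([232.9, 222.7], 0.75)]
lid_bar side [([332.2, 267.9], 0.74)]
collar_top top [([313.3, 185.1], 0.65)]
collar_top side [([303.0, 198.9], 0.91), ([333.0, 266.2], 0.18)]
hopper top [([313.1, 188.3], 0.74), ([447.5, 207.9], 0.23)]
hopper side [([308.2, 217.3], 0.71)]
plain_cap top [([402.6, 177.6], 0.6)]
plain_cap side [([301.3, 171.8], 0.75)]
0.7 [0.16833875 0.6018822  0.22256838] [[ 9.63038755e-01 -2.69362872e-01 -5.75320501e-06]
 [-2.69362871e-01 -9.63038754e-01  3.18431070e-05]
 [-1.41179101e-05 -2.91164463e-05 -9.99999999e-01]] [0.25872525 0.40242601 0.10641584]
[[0.012, 0.981, -0.194, 0.249], [-1.0, 0.014, 0.011, 0.007], [0.014, 0.194, 0.981, 1.473], [0.0, 0.0, 0.0, 1.0]]
[[-0.991, 0.07, -0.113, 0.347], [-0.133, -0.559, 0.819, 1.159], [-0.006, 0.826, 0.563, 0.871], [0.0, 0.0, 0.0, 1.0]]
```

View pics/t0.png

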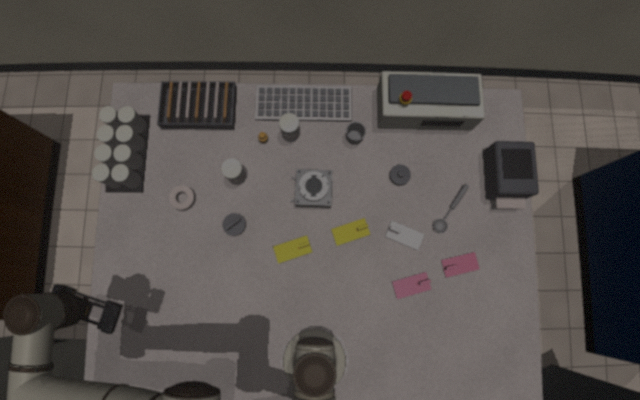

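View pics/s0.png

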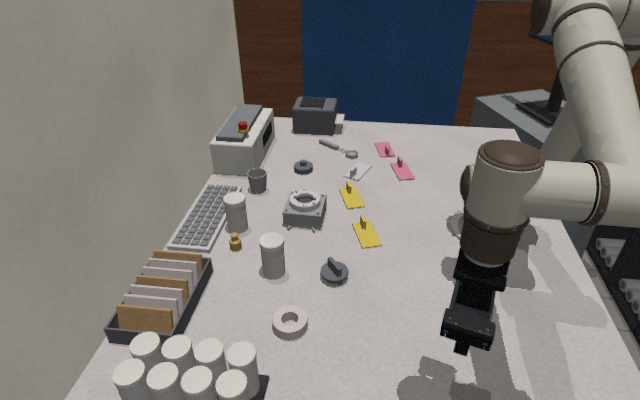

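Run:
```python
import cv2
a=cv2.imread('pics/t0.png');cv2.imwrite('pics/t0c.png',cv2.resize(a[130:310,200:500],None,fx=2.66,fy=2.66,interpolation=cv2.INTER_CUBIC))
a=cv2.imread('pics/s0.png');cv2.imwrite('pics/s0c.png',cv2.resize(a[130:300,220:480],None,fx=3,fy=3,interpolation=cv2.INTER_CUBIC))
```

```text
(no output)
```

View pics/t0c.png

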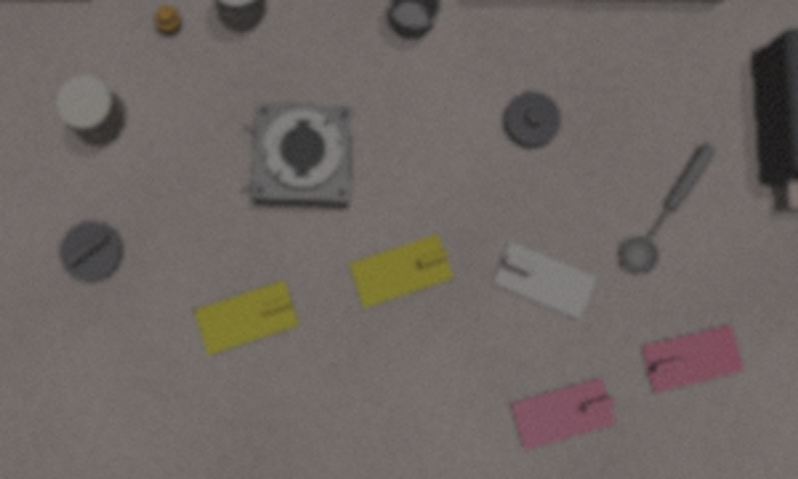

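View pics/s0c.png

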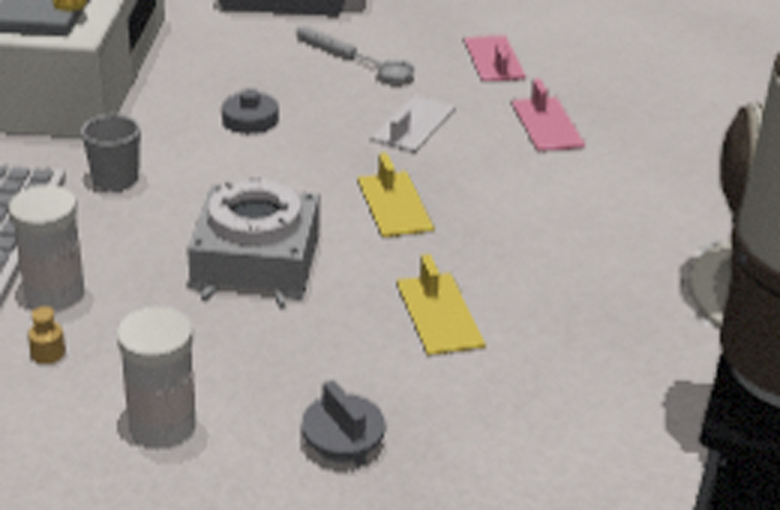

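The top view shows these candidates:
- **Plate:** white plate at (405,235) with its fin at (393,230). The look-alikes are yellow at (293,249) and (351,232), and pink at (411,285) and (460,265). The white/aluminium one is the right one.
- **Lid:** the grey disc with a bar at (234,224). The plain cap with a round knob is at (400,175).
- **Hopper:** at (313,187). Its slot guides are on the left side at about (293,190), which is world +y.

Next I'll check both choices in a close crop and measure.

Run:
```python
from h import *
T=[];S=[]
for i in range(3):
  T.append(capture('top').astype(float));S.append(capture('side').astype(float))
t=np.mean(T,0);s=np.mean(S,0);np.save('t.npy',t);np.save('s.npy',s)
def crop(a,x0,x1,y0,y1,w):
  c=a[y0:y1,x0:x1,::-1];c=np.clip(c*(230/c.max()),0,255).astype(np.uint8);return cv2.resize(c,(w,int(w*(y1-y0)/(x1-x0))),interpolation=cv2.INTER_CUBIC)
A=np.vstack([np.hstack([crop(t,375,435,210,255,396),crop(t,205,265,200,245,396)]),np.hstack([crop(t,285,345,162,212,396)[:297],crop(s,340,400,155,200,396)])])
cv2.imwrite('pics/c1.png',A)
print(sense()['time_s'])
```

```text
1.0
```

View pics/c1.png

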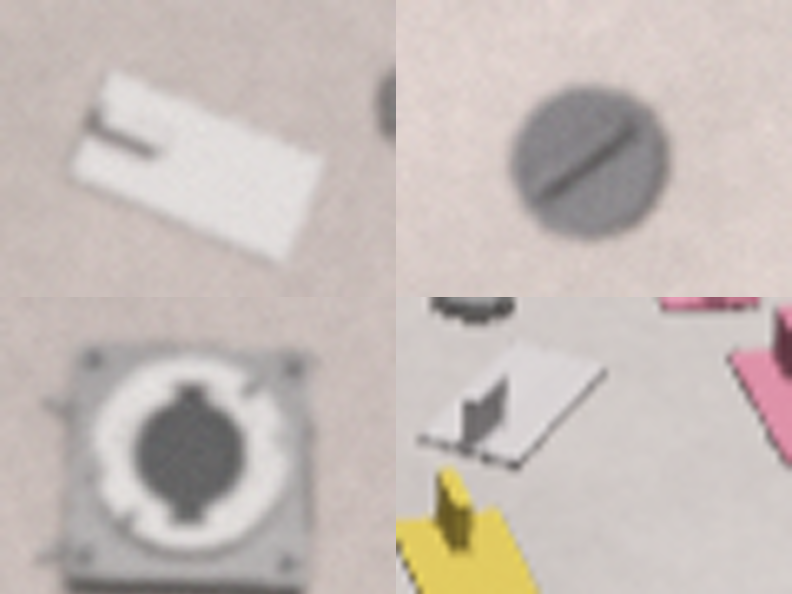

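Run:
```python
from h import *
t=np.load('t.npy')
g=t.mean(2)
def c(x,y,x0,y0):return (x0+x/6.6-.5,y0+y/6.6-.5)
# plate
P=[c(*p,375,210) for p in [(108,70),(323,157),(283,263),(70,178)]]
W=np.array([atz('top',p,.006) for p in P]);print('plate corners',W.round(4).tolist())
sat=t.max(2)-t.min(2)
m=((sat<14)*0+0)
sub=t[210:260,375:440];r=sub[...,0]-sub[...,2];print('bg',sub[0:5,0:5].mean((0,1)),'pl',t[232:236,404:408].mean((0,1)))
# subpixel plate mask via blue channel
b=cv2.resize(cv2.GaussianBlur(t[...,2],(0,0),.6)[205:260,370:440],None,fx=8,fy=8,interpolation=cv2.INTER_CUBIC)
lo=sub[0:5,0:5,2].mean();hi=t[232:236,404:408,2].mean()
mk=(b>(lo+hi)/2).astype(np.uint8)
mk=cv2.morphologyEx(mk,cv2.MORPH_OPEN,np.ones((9,9)));mk=cv2.morphologyEx(mk,cv2.MORPH_CLOSE,np.ones((41,41)))
cs=max(cv2.findContours(mk,0,2)[0],key=cv2.contourArea)
ct=cs[:,0].astype(float)
pw=np.array([atz('top',((x+.5)/8-.5+370,(y+.5)/8-.5+205),.006)[:2] for x,y in ct]).astype(np.float32)
print('plate rect',cv2.minAreaRect(pw*1000))
# lid disc : dark blob z=.026 top
d=cv2.resize(cv2.GaussianBlur(g,(0,0),.6)[195:250,200:270],None,fx=8,fy=8,interpolation=cv2.INTER_CUBIC)
mk=(d<(g[200:206,206:216].mean()+g[214:218,230:234].mean())/2).astype(np.uint8)
cs=max(cv2.findContours(mk,0,2)[0],key=cv2.contourArea)[:,0].astype(float)
pw=np.array([atz('top',((x+.5)/8-.5+200,(y+.5)/8-.5+195),.024)[:2] for x,y in cs]).astype(np.float32)
print('lid',cv2.fitEllipse(pw*1000))
# collar
d=cv2.resize(cv2.GaussianBlur(g,(0,0),.6)[160:215,283:345],None,fx=8,fy=8,interpolation=cv2.INTER_CUBIC)
lo=g[172:176,296:299].mean();print(lo,g[185,303])
mk=(d>(lo+g[175:195,302:304].mean())/2).astype(np.uint8)
n,lab,st,ce=cv2.connectedComponentsWithStats(mk);
k=lab[int(25.5*8),20*8];k=lab[int((185-160)*8),int((303-283)*8)]
mk=(lab==k).astype(np.uint8);mk=cv2.morphologyEx(mk,cv2.MORPH_OPEN,np.ones((15,15)))
cs=max(cv2.findContours(mk,0,2)[0],key=cv2.contourArea);cs=cv2.convexHull(cs)[:,0].astype(float)
pw=np.array([atz('top',((x+.5)/8-.5+283,(y+.5)/8-.5+160),.075)[:2] for x,y in cs]).astype(np.float32)
print('collar',cv2.fitEllipse(pw*1000))
for nme,z,L in [('screw',.055,[(95,61),(293,72),(82,258),(288,268)]),('notch',.075,[(188,88),(185,223)]),('tooth',.0765,[(251,92),(125,222)]),('guides',.004,[(55,109),(50,260)])]:
  print(nme,[atz('top',c(x,y,285,162),z)[:2].round(4).tolist() for x,y in L])
print('bar',[atz('top',c(x,y,205,200),.046)[:2].round(4).tolist() for x,y in [(540,198),(637,127)] for x in [x-396]])
print('fin',[atz('top',c(x,y,375,210),.036)[:2].round(4).tolist() for x,y in [(93,125),(155,155)]])
for n,a,b in [('fin',(395.6,228.6),(352.1,168.3)),('slot',(298.9,189.1),(299.2,228.9)),('lidbar',(232.9,222.7),(332.2,267.9)),('collar',(313.3,185.1),(303,198.9))]:
  print(n,tri(a,b))
```

```text
plate corners [[0.4578, -0.2525, 0.006], [0.4144, -0.3619, 0.006], [0.3605, -0.3398, 0.006], [0.4025, -0.2322, 0.006]]
bg [113.21333333 106.36       103.90666667] pl [127.35416667 125.04166667 124.10416667]
plate rect ((408.87762451171875, -298.8668518066406), (117.331298828125, 58.12094497680664), 68.02914428710938)
lid ((434.4861755371094, 269.0301208496094), (78.4088363647461, 80.85276794433594), 174.83360290527344)
91.33333333333333 119.22222222222223
collar ((560.2404174804688, 9.393759727478027), (96.14997863769531, 97.75220489501953), 162.34068298339844)
screw [[0.6114, 0.0579], [0.6072, -0.0413], [0.511, 0.0622], [0.5074, -0.0395]]
notch [[0.5932, 0.0111], [0.5254, 0.0116]]
tooth [[0.5913, -0.0199], [0.5252, 0.0408]]
guides [[0.5985, 0.0798], [0.5192, 0.0806]]
bar [[0.414, 0.2898], [0.45, 0.2435]]
fin [[0.4259, -0.2392], [0.4112, -0.2699]]
fin (array([ 0.42589421, -0.26270725,  0.03411288]), np.float64(0.000131961657909407))
slot (array([ 0.56567695,  0.05896983, -0.01078179]), np.float64(0.004609596818225949))
lidbar (array([0.4386842 , 0.27139274, 0.03508209]), np.float64(0.0013046031253799181))
collar (array([0.56074243, 0.00961696, 0.07164107]), np.float64(0.0018333878897785706))
```

The crops confirm the white plate with the fin at (393,230) and the lid with the bar at (233,223). The half-turn teeth show on the collar at the upper right and lower left.

```bash
cat >> h.py <<'E'
def plan(W,yawdeg=0,cur=None):
    "W: target TCP world; yawdeg: world yaw change"
    s=sense();R=np.array(s['ee_rot']);d=R.T@(np.array(W)-np.array(s['tcp_pos']))*100
    print('delta',d.round(2).tolist(),'spin',-yawdeg)
def st():
    s=sense();R=np.array(s['ee_rot']);print('t',round(s['time_s'],2),'tcp',np.round(s['tcp_pos'],4).tolist(),'phi',np.degrees(np.arctan2(R[1,0],R[0,0])).round(2),'F',np.round(s['wrist_force'],1).tolist(),'M',np.round(s['moment'],2).tolist(),'w',round(s['gripper_width']*87,1),'q',np.round(s['joints'],1).tolist())
E
python3 - <<'E'
from h import *
for n,p,z in [('canA',(232,168),.116),('canB',(289,122),.116),('tape',(182,197),.03),('yel',(351,232),.006),('yel2',(293,249),.006)]:print(n,atz('top',p,z).round(3))
plan([.45,.2,.223],-50);plan([.4243,-.262,.06],-96.1);plan([.4243,-.262,.012],-96.1)
E
```

```text
canA [0.602 0.268 0.116]
canB [0.758 0.091 0.116]
tape [0.522 0.447 0.03 ]
yel [ 0.416 -0.118  0.006]
yel2 [0.357 0.074 0.006]
delta [37.95, 31.11, -0.05] spin 50
delta [47.92, 76.3, 16.25] spin 96.1
delta [47.92, 76.3, 21.05] spin 96.1
```

```bash
python3 -m inch '[{"fingers":4,"delta_pos":[37.95,31.1,0],"spin":50},{"fingers":4,"delta_pos":[37.95,31.1,0],"spin":50},{"fingers":4,"delta_pos":[37.95,31.1,0],"spin":50},{"fingers":4,"delta_pos":[37.95,31.1,0],"spin":50},{"fingers":4,"delta_pos":[37.95,31.1,0],"spin":50},{"fingers":4,"delta_pos":[37.95,31.1,0],"spin":50},{"fingers":4,"delta_pos":[37.95,31.1,0],"spin":50},{"fingers":4,"delta_pos":[37.95,31.1,0],"spin":50},{"fingers":4,"delta_pos":[37.95,31.1,0],"spin":50},{"fingers":4,"delta_pos":[37.95,31.1,0],"spin":50},{"fingers":4,"delta_pos":[47.9,76.3,16],"spin":96},{"fingers":4,"delta_pos":[47.9,76.3,16],"spin":96},{"fingers":4,"delta_pos":[47.9,76.3,16],"spin":96},{"fingers":4,"delta_pos":[47.9,76.3,16],"spin":96},{"fingers":4,"delta_pos":[47.9,76.3,16],"spin":96},{"fingers":4,"delta_pos":[47.9,76.3,16],"spin":96},{"fingers":4,"delta_pos":[47.9,76.3,16],"spin":96},{"fingers":4,"delta_pos":[47.9,76.3,16],"spin":96},{"fingers":4,"delta_pos":[47.9,76.3,16],"spin":96},{"fingers":4,"delta_pos":[47.9,76.3,16],"spin":96}]'; python3 -c "
from h import *
st();plan([.4243,-.262,.06]);snap('top','t1');snap('side','s1')"
```

```text
time_s: 3.0
tcp_pos: [0.4236, -0.2644, 0.0618]
ee_rot: [[-0.37, -0.929, -0.0], [-0.929, 0.37, -0.0], [0.0, -0.0, -1.0]]
wrist_force: [1.3, 0.7, 0.0]
gripper_width: 0.462
t 3.0 tcp [0.4236, -0.2644, 0.0618] phi -111.69 F [1.3, 0.7, 0.0] M [0.15, -0.15, -0.01] w 40.2 q [-13.3, 20.7, -28.9, 0.0, -40.5, -8.4]
delta [-0.24, 0.03, 0.18] spin 0
```

Run:
```python
import cv2
a=cv2.imread('pics/t1.png')[200:270,360:460];b=cv2.imread('pics/s1.png')[110:210,300:450]
cv2.imwrite('pics/c2.png',cv2.vconcat([cv2.resize(a,(430,300),interpolation=2),cv2.resize(b,(430,290),interpolation=2)]))
```

```text
(no output)
```

View pics/c2.png

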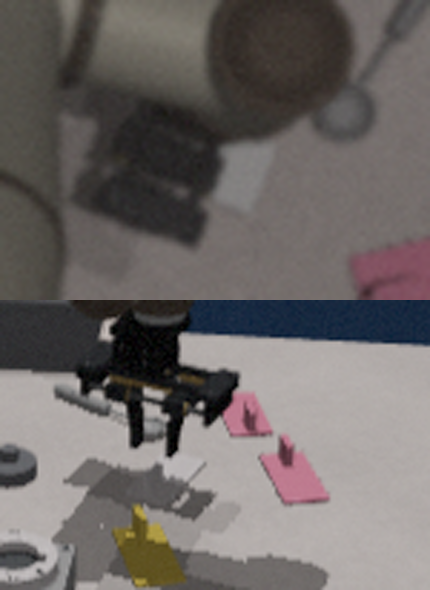

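The top crop shows the gripper over the white plate. In the side crop the open fingers straddle the fin, and the body is wide along the jaw axis. I'll descend and grip.

```bash
python3 -m inch '[{"fingers":4,"delta_pos":[-0.24,0.03,2.5],"spin":0},{"fingers":4,"delta_pos":[-0.24,0.03,5],"spin":0},{"fingers":4,"delta_pos":[-0.24,0.03,5],"spin":0},{"fingers":4,"delta_pos":[-0.24,0.03,5],"spin":0},{"fingers":0,"delta_pos":[-0.24,0.03,5],"spin":0},{"fingers":0,"delta_pos":[-0.24,0.03,5],"spin":0},{"fingers":0,"delta_pos":[-0.24,0.03,5],"spin":0},{"fingers":0,"delta_pos":[-0.24,0.03,5],"spin":0},{"fingers":0,"delta_pos":[-0.24,0.03,5],"spin":0},{"fingers":0,"delta_pos":[-0.24,0.03,5],"spin":0}]'; python3 -c "
from h import *
st()"
```

```text
time_s: 4.1
tcp_pos: [0.4245, -0.2596, 0.0129]
ee_rot: [[-0.369, -0.93, -0.0], [-0.93, 0.369, 0.0], [0.0, 0.0, -1.0]]
wrist_force: [-0.8, 0.9, 4.6]
gripper_width: 0.111
t 4.1 tcp [0.4245, -0.2596, 0.0129] phi -111.63 F [-0.8, 0.9, 4.6] M [0.49, 0.3, -0.01] w 9.7 q [-12.7, 25.1, -31.6, 0.0, -33.3, -8.9]
```

```bash
python3 -c "
from h import *
plan([.4245,-.2596,.13])
for f in [.25,.5,.75,1]: plan([.4245+f*(.567-.4245),-.2596+f*(.188+.2596),.13],19.6*f)"
```

```text
delta [0.0, 0.01, -11.71] spin 0
delta [-11.71, 0.82, -11.71] spin -4.9
delta [-23.43, 1.63, -11.71] spin -9.8
delta [-35.14, 2.44, -11.71] spin -14.700000000000001
delta [-46.86, 3.26, -11.71] spin -19.6
```

```bash
python3 -m inch '[{"fingers":0,"delta_pos":[0,0,-1.5],"spin":0},{"fingers":0,"delta_pos":[0,0,-4.5],"spin":0},{"fingers":0,"delta_pos":[0,0,-8],"spin":0},{"fingers":0,"delta_pos":[0,0,-11],"spin":0},{"fingers":0,"delta_pos":[-1.5,0.1,-11.7],"spin":-0.6},{"fingers":0,"delta_pos":[-4.5,0.3,-11.7],"spin":-2},{"fingers":0,"delta_pos":[-8,0.55,-11.7],"spin":-3.4},{"fingers":0,"delta_pos":[-11.7,0.8,-11.7],"spin":-4.9},{"fingers":0,"delta_pos":[-15.6,1.1,-11.7],"spin":-6.5},{"fingers":0,"delta_pos":[-19.5,1.35,-11.7],"spin":-8.2},{"fingers":0,"delta_pos":[-23.4,1.6,-11.7],"spin":-9.8},{"fingers":0,"delta_pos":[-27.3,1.9,-11.7],"spin":-11.4},{"fingers":0,"delta_pos":[-31.2,2.2,-11.7],"spin":-13},{"fingers":0,"delta_pos":[-35.1,2.45,-11.7],"spin":-14.7},{"fingers":0,"delta_pos":[-39,2.7,-11.7],"spin":-16.3},{"fingers":0,"delta_pos":[-42.5,2.95,-11.7],"spin":-17.8},{"fingers":0,"delta_pos":[-45,3.15,-11.7],"spin":-18.8},{"fingers":0,"delta_pos":[-46.5,3.25,-11.7],"spin":-19.5},{"fingers":0,"delta_pos":[-46.9,3.25,-11.7],"spin":-19.6},{"fingers":0,"delta_pos":[-46.9,3.25,-11.7],"spin":-19.6}]'; python3 -c "
from h import *
st();t=snap('top','t2');s=snap('side','s2')
A=np.vstack([cv2.resize(t[120:260,210:400,::-1],(400,295),interpolation=2),cv2.resize(s[140:280,220:410,::-1],(400,295),interpolation=2)])
cv2.imwrite('pics/c3.png',A)"
```

```text
time_s: 6.1
tcp_pos: [0.567, 0.188, 0.129]
ee_rot: [[-0.036, -0.999, -0.001], [-0.999, 0.036, -0.001], [0.001, 0.001, -1.0]]
wrist_force: [-0.0, -0.7, -1.2]
gripper_width: 0.113
t 6.1 tcp [0.567, 0.188, 0.129] phi -92.05 F [-0.0, -0.7, -1.2] M [0.09, -0.05, -0.0] w 9.8 q [33.9, 24.0, -10.8, -0.0, -55.2, -35.9]
```

View pics/c3.png

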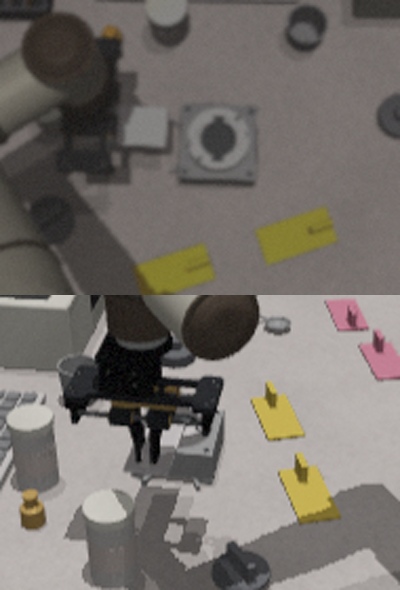

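The plate hangs level. In the top crop its leading part is at (145,130), in line with the hopper. I'll lower it to just above the table outside the guides.

```bash
python3 -m inch '[{"fingers":0,"delta_pos":[0,0,2],"spin":0},{"fingers":0,"delta_pos":[0,0,5],"spin":0},{"fingers":0,"delta_pos":[0,0,8],"spin":0},{"fingers":0,"delta_pos":[0,0,10.5],"spin":0},{"fingers":0,"delta_pos":[0,0,11.3],"spin":0},{"fingers":0,"delta_pos":[0,0,11.3],"spin":0}]'; python3 -c "
from h import *
st();t=np.mean([capture('top') for i in range(3)],0);s=snap('side','s3');np.save('t3.npy',t)
c=t[162:212,265:345,::-1];c=np.clip(c*1.7,0,255).astype(np.uint8)
A=np.vstack([cv2.resize(c,(480,300),interpolation=2),cv2.resize(s[190:250,265:360,::-1],(480,300),interpolation=2)])
cv2.imwrite('pics/c4.png',A)"
```

```text
time_s: 6.8
tcp_pos: [0.5667, 0.187, 0.0158]
ee_rot: [[-0.037, -0.999, -0.002], [-0.999, 0.037, -0.002], [0.002, 0.002, -1.0]]
wrist_force: [0.9, 0.7, -2.1]
gripper_width: 0.116
t 6.8 tcp [0.5667, 0.187, 0.0158] phi -92.09 F [0.9, 0.7, -2.1] M [0.14, -0.06, 0.03] w 10.1 q [33.8, 31.9, -17.0, 0.0, -41.2, -35.9]
```

View pics/c4.png

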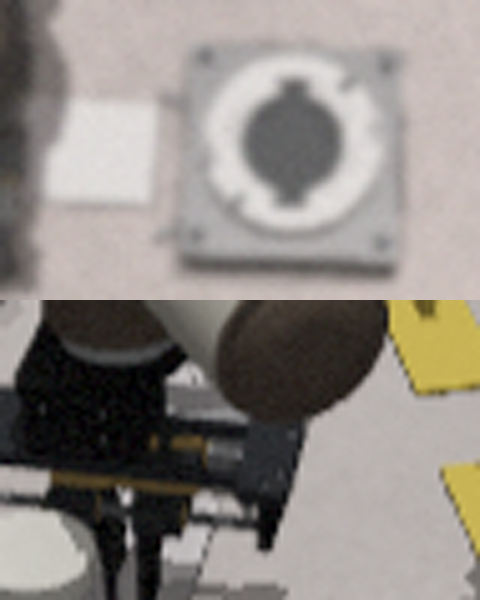

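```bash
python3 -c "
from h import *
t=np.load('t3.npy')
c=t[170:210,276:306,::-1];c=np.clip((c-60)*3,0,255).astype(np.uint8)
a=cv2.resize(c,(450,600),interpolation=cv2.INTER_NEAREST)
s=cv2.imread('pics/s0.png')[205:235,275:330];b=cv2.resize(s,(350,191),interpolation=2)
b=cv2.copyMakeBorder(b,0,600-191,0,0,0);cv2.imwrite('pics/c5.png',np.hstack([a,b]))"
```

```text
(no output)
```

View pics/c5.png

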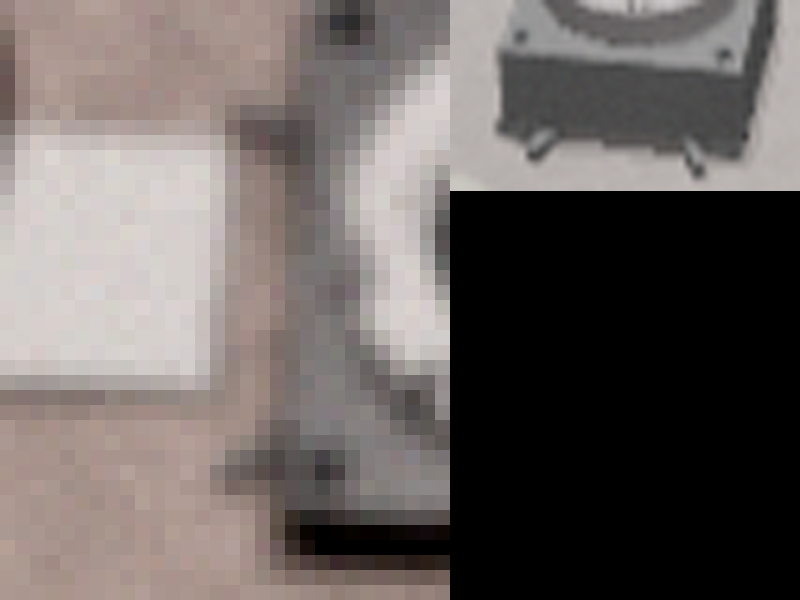

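```bash
cat > ov.py <<'E'
from h import *
import sys
cx,cy,yaw=map(float,sys.argv[1:4])
def H(p,a=np.radians(yaw)):
    return np.array([cx+np.cos(a)*p[0]-np.sin(a)*p[1],cy+np.sin(a)*p[0]+np.cos(a)*p[1],p[2]])
ims={'top':(np.load('t.npy')[160:215,283:345],283,160,1.7),'side':(np.load('s.npy')[180:240,270:340],270,180,1.1)}
out=[]
for cam,(im,x0,y0,g) in ims.items():
    k=9 if cam=='top' else 8
    c=cv2.resize(np.clip(im[:,:,::-1]*g,0,255).astype(np.uint8),None,fx=k,fy=k,interpolation=2)
    def L(pts,col,close=True):
        q=np.array([((proj(cam,p)-[x0,y0]+.5)*k) for p in pts]);cv2.polylines(c,[q.astype(np.int32)],close,col,1)
    h=.06
    L([H((a*h,b*h,.055)) for a,b in [(1,1),(1,-1),(-1,-1),(-1,1)]],(0,0,255))
    L([H((a*h,b*h,0)) for a,b in [(1,1),(1,-1),(-1,-1),(-1,1)]],(255,0,0))
    for r in(.048,.028):L([H((r*np.cos(u),r*np.sin(u),.075)) for u in np.linspace(0,6.28,60)],(0,255,0))
    for s in (1,-1):
        L([H((s*.0315,.06,0)),H((s*.0315,.06,.009))],(0,255,255),False)
        L([H((s*.048*np.cos(.7),-s*.048*np.sin(.7),.078)),H((s*.04*np.cos(.7),-s*.04*np.sin(.7),.078))],(255,0,255),False)
        L([H((s*.035,-.007,.075)),H((s*.035,.007,.075))],(0,255,255),False)
    out.append(c)
w=max(o.shape[1] for o in out)
for n,o in zip(ims,out):cv2.imwrite(f'pics/ov_{sys.argv[4]}_{n}.png',o)
E
python3 ov.py .5603 .0095 -2 a
```

```text
(no output)
```

View pics/ov_a_top.png

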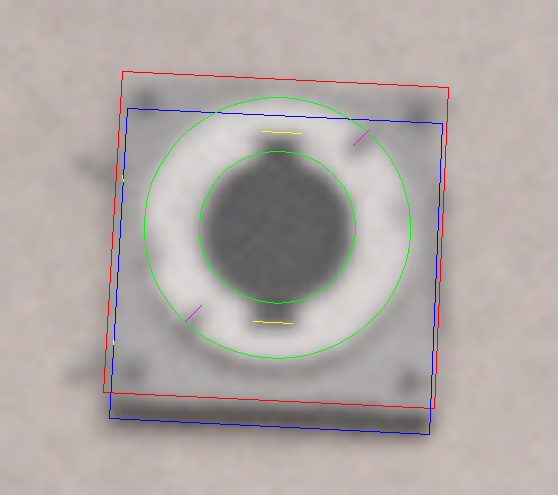

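View pics/ov_a_side.png

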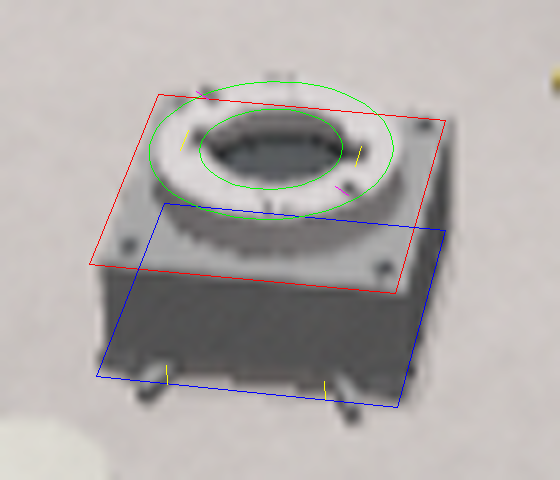

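```bash
cat > edges.py <<'E'
from h import *
from scipy.optimize import curve_fit
def edge(g,p0,p1,n=15):
    "subpixel step position along p0->p1"
    s=np.linspace(0,1,60);X=p0[0]+s*(p1[0]-p0[0]);Y=p0[1]+s*(p1[1]-p0[1])
    v=cv2.remap(g.astype(np.float32),X[None].astype(np.float32),Y[None].astype(np.float32),1)[0]
    f=lambda s,a,b,c,w:a+b*np.tanh((s-c)/w)
    try:q,_=curve_fit(f,s,v,[v.mean(),(v[-1]-v[0])/2,.5,.1]);return np.array(p0)+q[2]*(np.array(p1)-p0)
    except Exception:return None
if __name__=='__main__':
    t=np.load('t3.npy');g=t[...,2]
    z=.0158-.0129+.006
    up=[edge(g,(x,174.5),(x,184)) for x in range(277,290)]
    lo=[edge(g,(x,201),(x,190)) for x in range(275,289)]
    ri=[edge(g,(284,y),(294.5,y)) for y in range(183,194)]
    for n,e in(('up',up),('lo',lo),('lead',ri)):
        W=np.array([atz('top',p,z)[:2] for p in e if p is not None]);print(n,W.mean(0).round(4),np.median(W,0).round(4),W.std(0).round(4))
    # box edges
    t=np.load('t.npy');g=t.mean(2)
    for n,e,z in [('boxL',[edge(g,(288,y),(300,y)) for y in range(182,199)],.055),('boxR',[edge(g,(338,y),(328,y)) for y in range(176,202)],.055),('boxTop',[edge(g,(x,162),(x,173)) for x in range(300,328)],.055)]:
        W=np.array([atz('top',p,z)[:2] for p in e if p is not None])
        print(n,np.median(W,0).round(4),W.std(0).round(4), np.polyfit(*( (W[:,0],W[:,1]) if n!='boxTop' else (W[:,1],W[:,0])),1).round(4))
E
python3 edges.py
```

```text
up [0.5953 0.113 ] [0.5952 0.113 ] [0.0004 0.0127]
lo [0.5392 0.1165] [0.5393 0.1165] [0.0003 0.0136]
lead [0.5626 0.0874] [0.5625 0.0873] [0.011  0.0012]
boxL [0.5461 0.0752] [0.0164 0.0061] [-0.2141  0.1903]
boxR [ 0.553  -0.0543] [0.0251 0.0025] [ 0.0213 -0.0653]
boxTop [0.6167 0.0096] [0.0052 0.0267] [0.0261 0.6154]
```

```bash
python3 -m inch '[{"fingers":0,"delta_pos":[0,0.5,0],"spin":-0.6},{"fingers":0,"delta_pos":[0,0.5,0.23],"spin":-0.6},{"fingers":0,"delta_pos":[0,0.5,0.23],"spin":-0.6}]'; python3 -c "
from h import *
st();t=np.mean([capture('top') for i in range(3)],0);np.save('t3.npy',t);s=snap('side','s4')
c=t[165:210,270:330,::-1];c=np.clip((c-40)*2.2,0,255).astype(np.uint8)
cv2.imwrite('pics/c6.png',cv2.resize(c,(720,540),interpolation=2))
"; python3 edges.py | head -3
```

```text
time_s: 7.3
tcp_pos: [0.562, 0.1885, 0.0144]
ee_rot: [[-0.025, -1.0, -0.0], [-1.0, 0.025, 0.0], [-0.0, 0.0, -1.0]]
wrist_force: [-0.6, 0.9, -1.6]
gripper_width: 0.115
t 7.3 tcp [0.562, 0.1885, 0.0144] phi -91.42 F [-0.6, 0.9, -1.6] M [0.1, -0.07, -0.03] w 10.0 q [34.2, 31.7, -17.8, -0.0, -40.6, -35.6]
up [0.5901 0.1128] [0.5905 0.1129] [0.0011 0.0127]
lo [0.5336 0.1163] [0.5333 0.1163] [0.0013 0.0136]
lead [0.5626 0.0872] [0.5625 0.088 ] [0.011  0.0016]
```

View pics/c6.png

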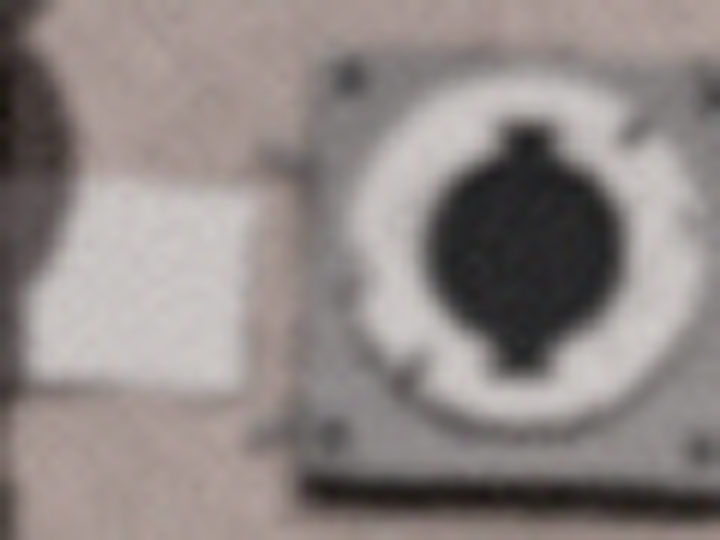

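The plate edges are at rows 183 and 390 (middle 286) and the guides at 158 and 433 (middle 295). After height parallax they line up to about 1 mm. I'll enter slowly and watch the force.

```bash
python3 -m inch '[{"fingers":0,"delta_pos":[0.3,0.07,0.05],"spin":0},{"fingers":0,"delta_pos":[0.8,0.07,0.1],"spin":0},{"fingers":0,"delta_pos":[1.4,0.07,0.1],"spin":0},{"fingers":0,"delta_pos":[1.8,0.07,0.1],"spin":0},{"fingers":0,"delta_pos":[1.8,0.07,0.1],"spin":0}]'; python3 -c "
from h import *
st()"
```

```text
time_s: 8.0
tcp_pos: [0.5611, 0.1696, 0.0132]
ee_rot: [[-0.026, -1.0, -0.0], [-1.0, 0.026, -0.0], [0.0, 0.0, -1.0]]
wrist_force: [0.9, -0.6, -1.2]
gripper_width: 0.113
t 8.0 tcp [0.5611, 0.1696, 0.0132] phi -91.49 F [0.9, -0.6, -1.2] M [0.14, -0.02, -0.03] w 9.8 q [32.6, 31.3, -18.8, -0.0, -39.9, -34.1]
```

```bash
python3 -m inch '[{"fingers":0,"delta_pos":[0.4,0,0],"spin":0},{"fingers":0,"delta_pos":[0.8,0,0],"spin":0},{"fingers":0,"delta_pos":[1.2,0,0],"spin":0},{"fingers":0,"delta_pos":[1.5,0,0],"spin":0},{"fingers":0,"delta_pos":[1.5,0,0],"spin":0}]'; python3 -c "
from h import *
st();t=np.mean([capture('top') for i in range(2)],0)
c=t[165:210,270:330,::-1];c=np.clip((c-40)*2.2,0,255).astype(np.uint8)
cv2.imwrite('pics/c7.png',cv2.resize(c,(720,540),interpolation=2))
"
```

```text
time_s: 8.5
tcp_pos: [0.5607, 0.1551, 0.0132]
ee_rot: [[-0.025, -1.0, -0.0], [-1.0, 0.025, -0.0], [0.0, 0.0, -1.0]]
wrist_force: [-0.2, -0.1, -1.0]
gripper_width: 0.109
t 8.5 tcp [0.5607, 0.1551, 0.0132] phi -91.46 F [-0.2, -0.1, -1.0] M [0.16, -0.05, -0.03] w 9.5 q [31.4, 31.0, -19.5, -0.0, -39.6, -32.9]
```

View pics/c7.png

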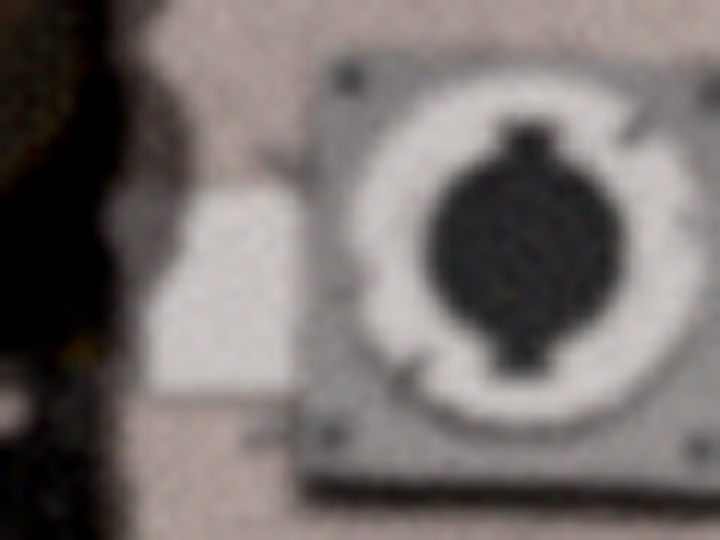

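The plate meets the box face between the guides with no force, so it is entering. I'll continue.

```bash
python3 -m inch '[{"fingers":0,"delta_pos":[0.5,0,0],"spin":0},{"fingers":0,"delta_pos":[1,0,0],"spin":0},{"fingers":0,"delta_pos":[1.5,0,0],"spin":0},{"fingers":0,"delta_pos":[2,0,0],"spin":0},{"fingers":0,"delta_pos":[2.5,0,0],"spin":0},{"fingers":0,"delta_pos":[2.8,0,0],"spin":0},{"fingers":0,"delta_pos":[2.8,0,0],"spin":0}]'; python3 -c "
from h import *
st()"
```

```text
time_s: 9.3
tcp_pos: [0.5601, 0.127, 0.0132]
ee_rot: [[-0.026, -1.0, -0.0], [-1.0, 0.026, -0.0], [0.0, 0.0, -1.0]]
wrist_force: [0.1, 0.2, -1.2]
gripper_width: 0.114
t 9.3 tcp [0.5601, 0.127, 0.0132] phi -91.47 F [0.1, 0.2, -1.2] M [0.15, -0.05, -0.04] w 9.9 q [28.9, 30.5, -20.6, -0.0, -39.0, -30.4]
```

Now the last stretch to the stop, in small steps.

```bash
python3 -m inch '[{"fingers":0,"delta_pos":[0.3,0,0],"spin":0},{"fingers":0,"delta_pos":[0.6,0,0],"spin":0},{"fingers":0,"delta_pos":[0.9,0,0],"spin":0},{"fingers":0,"delta_pos":[1.1,0,0],"spin":0},{"fingers":0,"delta_pos":[1.2,0,0],"spin":0},{"fingers":0,"delta_pos":[1.2,0,0],"spin":0}]'; python3 -c "
from h import *
st()"
```

```text
time_s: 9.9
tcp_pos: [0.5598, 0.1154, 0.0132]
ee_rot: [[-0.025, -1.0, -0.0], [-1.0, 0.025, -0.0], [0.0, 0.0, -1.0]]
wrist_force: [0.0, -0.4, -1.7]
gripper_width: 0.111
t 9.9 tcp [0.5598, 0.1154, 0.0132] phi -91.44 F [0.0, -0.4, -1.7] M [0.18, -0.05, 0.02] w 9.7 q [27.9, 30.3, -21.0, -0.0, -38.8, -29.3]
```

```bash
python3 -m inch '[{"fingers":0,"delta_pos":[0.1,0,0],"spin":0},{"fingers":0,"delta_pos":[0.2,0,0],"spin":0},{"fingers":0,"delta_pos":[0.3,0,0],"spin":0},{"fingers":0,"delta_pos":[0.3,0,0],"spin":0}]'; python3 -c "
from h import *
st()"
```

```text
time_s: 10.3
tcp_pos: [0.5597, 0.1124, 0.0132]
ee_rot: [[-0.025, -1.0, -0.0], [-1.0, 0.025, -0.0], [0.0, 0.0, -1.0]]
wrist_force: [-0.6, 0.6, -2.5]
gripper_width: 0.113
t 10.3 tcp [0.5597, 0.1124, 0.0132] phi -91.43 F [-0.6, 0.6, -2.5] M [0.16, 0.01, 0.06] w 9.8 q [27.6, 30.2, -21.1, 0.0, -38.7, -29.0]
```

```bash
python3 -m inch '[{"fingers":0,"delta_pos":[0.1,0,0],"spin":0},{"fingers":0,"delta_pos":[0.2,0,0],"spin":0},{"fingers":0,"delta_pos":[0.2,0,0],"spin":0}]'; python3 -c "
from h import *
st()"
```

```text
time_s: 10.6
tcp_pos: [0.5599, 0.1114, 0.0134]
ee_rot: [[-0.025, -1.0, 0.001], [-1.0, 0.025, 0.001], [-0.001, -0.001, -1.0]]
wrist_force: [-1.1, 5.3, -1.9]
gripper_width: 0.114
t 10.6 tcp [0.5599, 0.1114, 0.0134] phi -91.44 F [-1.1, 5.3, -1.9] M [1.39, 0.35, 0.01] w 9.9 q [27.5, 30.2, -21.1, -0.1, -38.7, -28.9]
```

```bash
python3 -m inch '[{"fingers":0,"delta_pos":[0.1,0,0],"spin":0},{"fingers":0,"delta_pos":[0.2,0,0],"spin":0},{"fingers":0,"delta_pos":[0.2,0,0],"spin":0}]'; python3 -c "
from h import *
st()"
```

```text
time_s: 10.9
tcp_pos: [0.5603, 0.1113, 0.0138]
ee_rot: [[-0.025, -1.0, 0.003], [-1.0, 0.025, 0.004], [-0.004, -0.003, -1.0]]
wrist_force: [-3.7, 9.6, -0.0]
gripper_width: 0.112
t 10.9 tcp [0.5603, 0.1113, 0.0138] phi -91.44 F [-3.7, 9.6, -0.0] M [3.44, 1.05, -0.1] w 9.7 q [27.4, 30.1, -21.1, -0.2, -38.6, -28.7]
```

The force has risen to 10 N and the TCP stopped at y=0.111, which matches the predicted home position. I'll relax the push, open and lift.

```bash
python3 -m inch '[{"fingers":0,"delta_pos":[-0.15,0,0],"spin":0},{"fingers":3,"delta_pos":[-0.15,0,0],"spin":0},{"fingers":3,"delta_pos":[-0.3,0,0],"spin":0},{"fingers":3,"delta_pos":[-0.3,0,0],"spin":0},{"fingers":3,"delta_pos":[-0.3,0,-1],"spin":0},{"fingers":3,"delta_pos":[-0.3,0,-4],"spin":0},{"fingers":5,"delta_pos":[-0.3,0,-8],"spin":0},{"fingers":5,"delta_pos":[-0.3,0,-13],"spin":0},{"fingers":5,"delta_pos":[-0.3,0,-13],"spin":0}]'; python3 -c "
from h import *
st();t=np.mean([capture('top') for i in range(2)],0);s=snap('side','s5')
c=t[160:250,200:330,::-1];c=np.clip((c-40)*2.2,0,255).astype(np.uint8)
cv2.imwrite('pics/c8.png',np.vstack([cv2.resize(c,(433,300),interpolation=2),cv2.resize(s[180:280,240:384,::-1],(433,300),interpolation=2)]))
plan([.4365,.270,.13],39.5)
"
```

```text
time_s: 11.8
tcp_pos: [0.5645, 0.1128, 0.1519]
ee_rot: [[-0.023, -1.0, 0.016], [-1.0, 0.023, 0.005], [-0.005, -0.016, -1.0]]
wrist_force: [1.4, -0.0, 0.2]
gripper_width: 0.521
t 11.8 tcp [0.5645, 0.1128, 0.1519] phi -91.34 F [1.4, -0.0, 0.2] M [0.12, -0.16, -0.02] w 45.4 q [27.5, 20.3, -13.2, 0.2, -55.6, -29.0]
delta [-15.55, 12.69, 1.39] spin -39.5
```

View pics/c8.png

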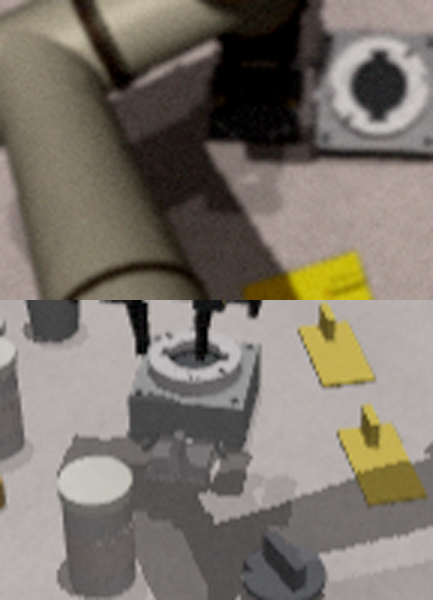

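```bash
python3 -m inch '[{"fingers":5,"delta_pos":[-4,3.1,1],"spin":-8},{"fingers":5,"delta_pos":[-8,6.3,2],"spin":-16},{"fingers":5,"delta_pos":[-12,9.5,3],"spin":-24},{"fingers":5,"delta_pos":[-15,12.2,4],"spin":-32},{"fingers":5,"delta_pos":[-15.4,12.8,5],"spin":-39.5},{"fingers":5,"delta_pos":[-15.4,12.8,5],"spin":-39.5},{"fingers":5,"delta_pos":[-15.4,12.8,5],"spin":-39.5}]'; python3 -c "
from h import *
st();t=np.mean([capture('top') for i in range(2)],0);s=snap('side','s6')
c=t[165:265,200:344,::-1];c=np.clip((c-40)*2.2,0,255).astype(np.uint8)
cv2.imwrite('pics/c9.png',np.vstack([cv2.resize(c,(433,300),interpolation=2),cv2.resize(s[200:300,260:404,::-1],(433,300),interpolation=2)]))
plan([.4350,.2685,.029],0)
t=np.load('t.npy').mean(2)[212:236,222:247];d=cv2.resize(t,None,fx=4,fy=4,interpolation=2)
yy,xx=np.mgrid[:d.shape[0],:d.shape[1]];m=((xx/4-11.5)**2+(yy/4-11.9)**2<9.5**2)&(d<np.percentile(d,8))
P=np.array([atz('top',(222+(x+.5)/4-.5,212+(y+.5)/4-.5),.05)[:2] for y,x in zip(yy[m],xx[m])]);u=np.linalg.svd(P-P.mean(0))[2][0];print(P.mean(0),np.degrees(np.arctan2(u[1],u[0])))
"
```

```text
time_s: 12.65
tcp_pos: [0.4354, 0.2681, 0.0925]
ee_rot: [[0.615, -0.789, -0.001], [-0.789, -0.615, -0.002], [0.001, 0.002, -1.0]]
wrist_force: [0.9, -0.1, -0.2]
gripper_width: 0.574
t 12.65 tcp [0.4354, 0.2681, 0.0925] phi -52.08 F [0.9, -0.1, -0.2] M [0.05, -0.02, 0.03] w 49.9 q [49.8, 19.1, -25.3, 0.0, -45.7, -11.9]
delta [-0.12, 0.08, 6.44] spin 0
[0.43177675 0.2639721 ] 130.11802652319707
```

View pics/c9.png

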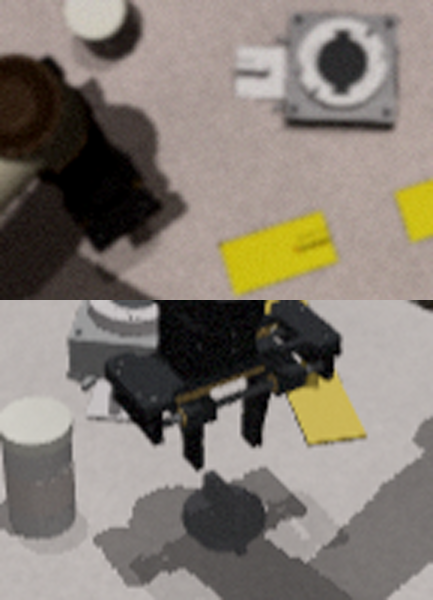

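The plate sits in the slot with its fin outside (top crop (235–287,72)). The gripper is centred over the lid. I'll descend and grip.

```bash
python3 -m inch '[{"fingers":5,"delta_pos":[-0.1,0.05,3],"spin":0},{"fingers":5,"delta_pos":[-0.1,0.05,5.5],"spin":0},{"fingers":5,"delta_pos":[-0.1,0.05,6.35],"spin":0},{"fingers":5,"delta_pos":[-0.1,0.05,6.35],"spin":0},{"fingers":0,"delta_pos":[-0.1,0.05,6.35],"spin":0},{"fingers":0,"delta_pos":[-0.1,0.05,6.35],"spin":0},{"fingers":0,"delta_pos":[-0.1,0.05,6.35],"spin":0},{"fingers":0,"delta_pos":[-0.1,0.05,6.35],"spin":0},{"fingers":0,"delta_pos":[-0.1,0.05,6.35],"spin":0},{"fingers":0,"delta_pos":[-0.1,0.05,6.35],"spin":0},{"fingers":0,"delta_pos":[-0.1,0.05,6.35],"spin":0}]'; python3 -c "
from h import *
st();plan([.435,.2685,.16],0);plan([.559,.0085,.16],50)"
```

```text
time_s: 13.9
tcp_pos: [0.4348, 0.2694, 0.0301]
ee_rot: [[0.617, -0.787, 0.001], [-0.787, -0.617, 0.0], [-0.0, -0.001, -1.0]]
wrist_force: [-0.6, -0.1, 2.3]
gripper_width: 0.135
t 13.9 tcp [0.4348, 0.2694, 0.0301] phi -51.91 F [-0.6, -0.1, 2.3] M [0.05, 0.11, -0.04] w 11.7 q [50.0, 24.4, -28.9, 0.0, -36.6, -11.9]
delta [0.09, 0.03, -12.99] spin 0
delta [28.2, 6.31, -13.0] spin -50
```

Gripped at 11.7 mm, which fits the 12 mm bar. I'll lift, carry it over the collar and turn it to the gap direction.

```bash
python3 -c "
from h import *
plan([.557,.009,.16],50.4);plan([.557,.009,.125],50.4)"
python3 -m inch '[{"fingers":0,"delta_pos":[0,0,-1.5],"spin":0},{"fingers":0,"delta_pos":[0,0,-5],"spin":0},{"fingers":0,"delta_pos":[0,0,-9.5],"spin":0},{"fingers":0,"delta_pos":[1,0.2,-12.5],"spin":-3},{"fingers":0,"delta_pos":[4,0.9,-13],"spin":-8},{"fingers":0,"delta_pos":[8,1.8,-13],"spin":-15},{"fingers":0,"delta_pos":[12,2.7,-13],"spin":-22},{"fingers":0,"delta_pos":[16,3.6,-13],"spin":-29},{"fingers":0,"delta_pos":[20,4.5,-13],"spin":-36},{"fingers":0,"delta_pos":[24,5.4,-13],"spin":-43},{"fingers":0,"delta_pos":[26.5,6,-13],"spin":-48},{"fingers":0,"delta_pos":[28,6.2,-12],"spin":-50.4},{"fingers":0,"delta_pos":[28,6.2,-10],"spin":-50.4},{"fingers":0,"delta_pos":[28,6.2,-9.5],"spin":-50.4},{"fingers":0,"delta_pos":[28,6.2,-9.5],"spin":-50.4}]'; python3 -c "
from h import *
st();t=np.mean([capture('top') for i in range(2)],0);S=np.mean([capture('side') for i in range(4)],0);np.save('s7.npy',S);np.save('t7.npy',t)
c=t[150:230,260:375,::-1];c=np.clip((c-40)*2.2,0,255).astype(np.uint8)
cv2.imwrite('pics/c10.png',np.vstack([cv2.resize(c,(431,300),interpolation=2),cv2.resize(np.clip(S[165:235,260:360,::-1]*1.3,0,255).astype(np.uint8),(428,300),interpolation=2).copy()[:, :428] if 0 else cv2.resize(np.clip(S[165:235,260:360,::-1]*1.3,0,255).astype(np.uint8),(431,300),interpolation=2)]))
"
```

```text
delta [28.04, 6.44, -13.0] spin -50.4
delta [28.04, 6.44, -9.5] spin -50.4
time_s: 15.4
tcp_pos: [0.5574, 0.0103, 0.1235]
ee_rot: [[1.0, -0.027, -0.003], [-0.027, -1.0, -0.001], [-0.003, 0.001, -1.0]]
wrist_force: [0.2, -0.1, 0.2]
gripper_width: 0.131
t 15.4 tcp [0.5574, 0.0103, 0.1235] phi -1.54 F [0.2, -0.1, 0.2] M [-0.01, -0.07, 0.04] w 11.4 q [17.7, 20.9, -16.8, -0.0, -52.4, 70.8]
```

View pics/c10.png

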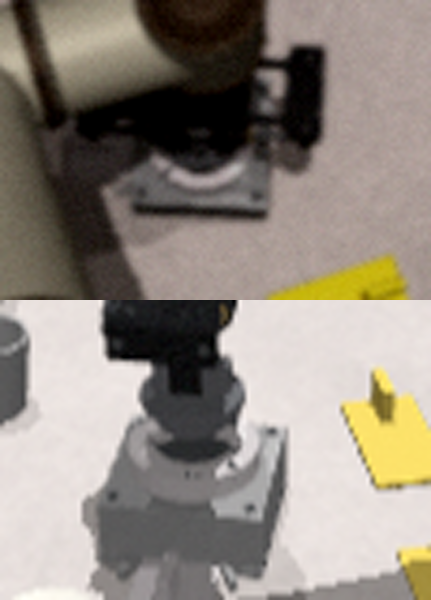

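```bash
cat > ov2.py <<'E'
from h import *
import sys
cx,cy,yaw,lx,ly,lyaw,zt=map(float,sys.argv[1:8]);f=sys.argv[8];fo=sys.argv[9]
def M(ox,oy,a):
    a=np.radians(a);return lambda p:np.array([ox+np.cos(a)*p[0]-np.sin(a)*p[1],oy+np.sin(a)*p[0]+np.cos(a)*p[1],p[2]])
H=M(cx,cy,yaw);Lm=M(lx,ly,lyaw)
x0,y0,k=274,165,8
im=np.load(f)[y0:y0+75,x0:x0+70];c=cv2.resize(np.clip(im[:,:,::-1]*1.4,0,255).astype(np.uint8),None,fx=k,fy=k,interpolation=2)
def L(pts,col,close=True):
    q=np.array([((proj('side',p)-[x0,y0]+.5)*k) for p in pts]);cv2.polylines(c,[q.astype(np.int32)],close,col,1)
circ=lambda F,r,z:[F((r*np.cos(u),r*np.sin(u),z)) for u in np.linspace(0,6.28,60)]
for r in(.048,.028):L(circ(H,r,.075),(0,255,0))
L(circ(H,.048,.055),(0,255,0))
L([H((a*.06,b*.06,.055)) for a,b in [(1,1),(1,-1),(-1,-1),(-1,1)]],(0,0,255))
L([H((-.06,.06,0)),H((.06,.06,0))],(0,0,255),False)
L(circ(Lm,.038,zt-.004),(255,128,0));L(circ(Lm,.038,zt-.012),(255,128,0));L(circ(Lm,.026,zt-.03),(255,0,255))
for s in(1,-1):
    L([Lm((s*.028,.006,zt-.004)),Lm((s*.028,.006,zt+.024)),Lm((s*.028,-.006,zt+.024))],(0,255,255),False)
    L([Lm((s*.033,-.0045,zt-.03)),Lm((s*.033,.0045,zt-.03)),Lm((s*.033,.0045,zt-.023))],(0,255,255),False)
cv2.imwrite(f'pics/{fo}.png',c)
E
python3 ov2.py .557 .009 -1.5 .5574 .0103 -1.5 .1235 s7.npy ovb
```

```text
(no output)
```

View pics/ovb.png

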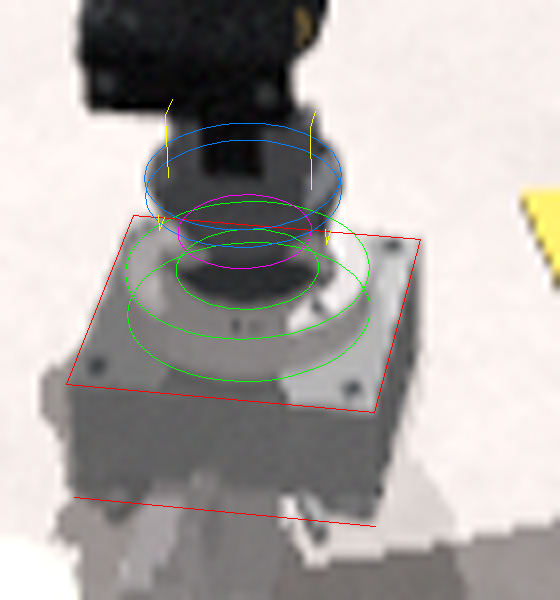

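Run:
```python
from h import *
def M(ox,oy,a):
    a=np.radians(a);return lambda p:np.array([ox+np.cos(a)*p[0]-np.sin(a)*p[1],oy+np.sin(a)*p[0]+np.cos(a)*p[1],p[2]])
def go(f,x0,y0,w,h,k,g,pts):
    im=np.load(f)[y0:y0+h,x0:x0+w];c=cv2.resize(np.clip(im[:,:,::-1]*g,0,255).astype(np.uint8),None,fx=k,fy=k,interpolation=2)
    for P,col in pts:
        q=np.array([((proj('side',p)-[x0,y0]+.5)*k) for p in P]);cv2.polylines(c,[q.astype(np.int32)],False,col,1)
    return c
circ=lambda F,r,z:[F((r*np.cos(u),r*np.sin(u),z)) for u in np.linspace(0,6.29,60)]
H=M(.5577,.0095,-1.5);Lm=M(.558,.0103,-1.5);zt=.1235
a=go('s.npy',284,185,40,32,14,1.1,[(circ(H,.048,.075),(0,0,255)),(circ(H,.028,.075),(0,0,255)),(circ(H,.048,.055),(0,200,0))]+[([H((s*.048*np.cos(.7),-s*.048*np.sin(.7),.078)),H((s*.04*np.cos(.7),-s*.04*np.sin(.7),.078))],(255,0,255)) for s in(1,-1)])
b=go('s7.npy',288,174,34,30,14,2.6,[(circ(Lm,.038,zt-.004),(0,0,255)),(circ(Lm,.038,zt-.012),(0,200,0)),(circ(Lm,.026,zt-.03),(255,0,255))]+[([Lm((s*.028,.006,zt-.004)),Lm((s*.028,.006,zt+.024)),Lm((s*.028,-.006,zt+.024))],(0,255,255)) for s in(1,-1)])
cv2.imwrite('pics/ea.png',a);cv2.imwrite('pics/eb.png',b)
```

```text
(no output)
```

View pics/ea.png

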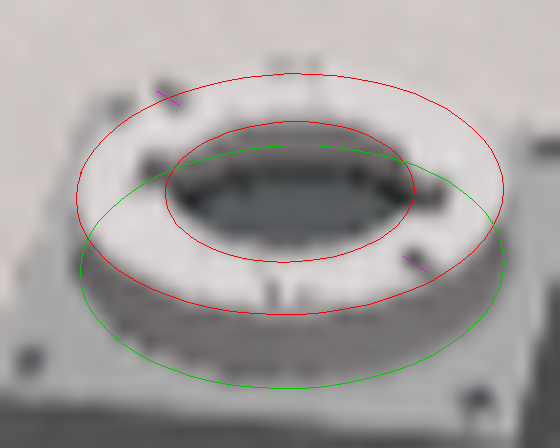

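View pics/eb.png

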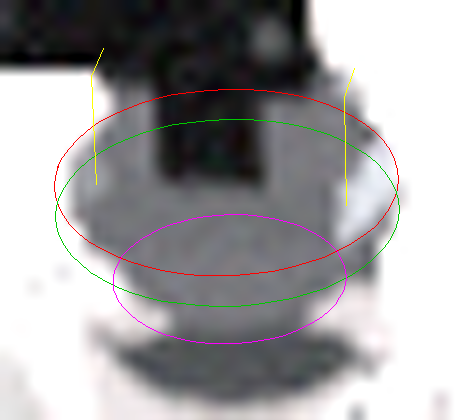

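Run:
```python
from edges import *
g=np.load('s7.npy').mean(2);h=np.load('s.npy').mean(2)
print('row', [ (y,np.round(edge(g,(286,y),(298,y))[0],2), np.round(edge(g,(322,y),(312,y))[0],2)) for y in range(184,191)])
print(g[186:190,284:324].astype(int).tolist())
def M(ox,oy,a,p):
    a=np.radians(a);return np.array([ox+np.cos(a)*p[0]-np.sin(a)*p[1],oy+np.sin(a)*p[0]+np.cos(a)*p[1],p[2]])
for z in(.1195,.1115):
  q=np.array([proj('side',M(.5574,.0103,0,(.038*np.cos(u),.038*np.sin(u),z))) for u in np.linspace(0,6.28,300)]);print('pred disc',q[:,0].min(),q[:,0].max(),q[q[:,0].argmin(),1],q[:,1].min(),q[:,1].max())
print('collar',[ (y,np.round(edge(h,(284,y),(296,y))[0],2), np.round(edge(h,(325,y),(314,y))[0],2)) for y in range(201,208)])
for z in(.06,.055):
  q=np.array([proj('side',M(.5577,.0095,0,(.048*np.cos(u),.048*np.sin(u),z))) for u in np.linspace(0,6.28,300)]);print('pred col',q[:,0].min(),q[:,0].max(),q[q[:,0].argmin(),1],q[:,1].max())
```

```text
row [(184, np.float64(292.78), np.float64(315.4)), (185, np.float64(292.35), np.float64(315.55)), (186, np.float64(292.09), np.float64(316.24)), (187, np.float64(291.94), np.float64(316.52)), (188, np.float64(292.09), np.float64(316.52)), (189, np.float64(292.48), np.float64(316.11)), (190, np.float64(292.92), np.float64(315.61))]
[[177, 178, 178, 178, 177, 178, 177, 178, 116, 65, 61, 57, 45, 44, 47, 29, 13, 21, 18, 15, 14, 8, 16, 45, 47, 47, 47, 49, 52, 69, 90, 92, 99, 174, 176, 175, 174, 175, 174, 174], [178, 178, 176, 175, 175, 176, 176, 176, 102, 62, 62, 54, 45, 46, 45, 42, 38, 34, 37, 36, 34, 34, 31, 47, 47, 46, 45, 45, 74, 85, 89, 90, 85, 173, 175, 174, 175, 176, 175, 175], [177, 177, 175, 175, 174, 175, 176, 175, 112, 60, 52, 45, 44, 43, 46, 47, 45, 43, 45, 46, 45, 45, 44, 44, 46, 45, 45, 45, 71, 89, 89, 77, 83, 172, 175, 175, 175, 176, 175, 175], [176, 175, 175, 174, 175, 175, 175, 177, 156, 61, 47, 46, 45, 45, 45, 44, 45, 46, 45, 43, 44, 43, 44, 43, 44, 45, 45, 47, 72, 88, 79, 59, 122, 174, 176, 175, 175, 175, 175, 175]]
pred disc 291.5708674035587 316.17112944991857 186.82933332035213 179.87974860228056 193.20846038369558
pred disc 291.6814088187267 316.2016563486406 188.99955724502203 182.0216325775286 195.4047046076219Traceback (most recent call last):
  File "<stdin>", line 9, in <module>
TypeError: 'NoneType' object is not subscriptable
```

Run:
```python
from edges import *
h=np.load('s.npy').mean(2)
def M(ox,oy,a,p):
    a=np.radians(a);return np.array([ox+np.cos(a)*p[0]-np.sin(a)*p[1],oy+np.sin(a)*p[0]+np.cos(a)*p[1],p[2]])
for y in range(194,204):
  a=edge(h,(285,y),(293,y));b=edge(h,(324,y),(316,y));print(y,a is not None and a[0],b is not None and b[0])
print(h[196:202,284:296].astype(int).tolist());print(h[196:202,314:326].astype(int).tolist())
# bottom edge collar and rim
for x in range(300,310):
  e=edge(h,(x,208),(x,217));e2=edge(h,(x,203),(x,209.5));print(x,e is not None and e[1],e2 is not None and e2[1])
print(h[200:218,304:306].mean(1).astype(int).tolist())
for z in(.075,.055):
  q=np.array([proj('side',M(.5577,.0095,0,(.048*np.cos(u),.048*np.sin(u),z))) for u in np.linspace(0,6.28,300)]);print('pred col',q[:,0].min(),q[:,0].max(),q[q[:,0].argmin(),1],q[:,1].min(),q[:,1].max())
```

```text
194 292.1013052561824 318.8585842101965
195 290.6312797951899 320.26130677944286
196 289.8360233923135 319.8777334483996
197 289.5845235965228 319.6700708419241
198 289.5126951870966 319.5944488408173
199 289.6084991902319 319.2715522187364
200 289.7898026074315 318.5863269938112
201 290.51471984919374 318.13628571885596
202 291.0253050885123 317.3893660359995
203 291.80847407732756 320.3329489851117
[[182, 180, 179, 178, 173, 159, 187, 192, 193, 186, 116, 112], [181, 180, 180, 180, 160, 162, 192, 192, 192, 165, 90, 86], [184, 183, 183, 175, 156, 168, 191, 195, 192, 163, 144, 134], [183, 183, 182, 159, 154, 162, 191, 195, 193, 186, 185, 181], [182, 181, 181, 161, 153, 137, 191, 193, 197, 198, 195, 194], [180, 182, 174, 165, 153, 132, 165, 191, 197, 197, 195, 194]]
[[193, 193, 200, 193, 192, 184, 156, 141, 124, 122, 140, 150], [162, 162, 187, 192, 193, 193, 161, 153, 152, 154, 154, 134], [105, 101, 172, 192, 193, 192, 156, 153, 153, 154, 154, 102], [80, 102, 183, 193, 193, 184, 141, 152, 154, 154, 160, 85], [157, 164, 191, 192, 193, 155, 138, 152, 154, 154, 147, 80], [193, 193, 193, 193, 177, 112, 137, 152, 155, 154, 117, 74]]
300 214.6216242766161 206.38952429173045
301 214.60889125370068 206.4326612827925
302 214.66176526693357 206.89336490872773
303 214.75113242395457 205.08643570315695
304 214.7718468551492 206.72374620255334
305 214.93916154912426 206.27760374154556
306 215.1462465291649 206.47672629224155
307 215.32460947049634 206.4433398792594
308 215.44143156465927 206.21548484384556
309 215.4761165001877 206.21053465051844
[83, 84, 101, 166, 194, 181, 159, 132, 103, 103, 104, 104, 132, 153, 132, 91, 78, 77]
pred col 288.9439420909145 319.4552546892635 198.6922420861808 189.778241185309 206.97058374956154
pred col 289.2340618594779 319.5037517415978 203.90129251187813 194.90684235556316 212.25345266296793
```

Numbers from the side camera put the lid within 1 mm of the collar axis: 0.2 mm in x and 0.8 mm in y. I'll correct that and lower gently.

```bash
python3 -m inch '[{"fingers":0,"delta_pos":[0.02,0.08,0],"spin":0},{"fingers":0,"delta_pos":[0.02,0.08,0.8],"spin":0},{"fingers":0,"delta_pos":[0.02,0.08,1.5],"spin":0},{"fingers":0,"delta_pos":[0.02,0.08,1.9],"spin":0},{"fingers":0,"delta_pos":[0.02,0.08,2.2],"spin":0},{"fingers":0,"delta_pos":[0.02,0.08,2.4],"spin":0},{"fingers":0,"delta_pos":[0.02,0.08,2.4],"spin":0}]'; python3 -c "
from h import *
st()"
```

```text
time_s: 16.4
tcp_pos: [0.5585, 0.0096, 0.1004]
ee_rot: [[1.0, -0.027, -0.001], [-0.027, -1.0, -0.0], [-0.001, 0.0, -1.0]]
wrist_force: [-0.4, 0.4, -1.2]
gripper_width: 0.138
t 16.4 tcp [0.5585, 0.0096, 0.1004] phi -1.53 F [-0.4, 0.4, -1.2] M [-0.05, -0.0, 0.03] w 12.0 q [17.6, 22.5, -18.3, -0.0, -49.2, 70.9]
```

No force with the lugs 4.6 mm below the rim, so they have entered the gaps. I'll continue down.

```bash
python3 -m inch '[{"fingers":0,"delta_pos":[0,0,0.4],"spin":0},{"fingers":0,"delta_pos":[0,0,0.7],"spin":0},{"fingers":0,"delta_pos":[0,0,0.9],"spin":0},{"fingers":0,"delta_pos":[0,0,1.1],"spin":0},{"fingers":0,"delta_pos":[0,0,1.2],"spin":0},{"fingers":0,"delta_pos":[0,0,1.2],"spin":0}]'; python3 -c "
from h import *
st()"
```

```text
time_s: 17.0
tcp_pos: [0.5585, 0.0097, 0.0886]
ee_rot: [[1.0, -0.027, -0.0], [-0.027, -1.0, -0.0], [-0.0, 0.0, -1.0]]
wrist_force: [-0.2, 0.5, -1.5]
gripper_width: 0.136
t 17.0 tcp [0.5585, 0.0097, 0.0886] phi -1.53 F [-0.2, 0.5, -1.5] M [0.0, -0.01, -0.03] w 11.8 q [17.6, 23.3, -19.0, -0.0, -47.6, 70.9]
```

```bash
python3 -m inch '[{"fingers":0,"delta_pos":[0,0,0.1],"spin":0},{"fingers":0,"delta_pos":[0,0,0.15],"spin":0},{"fingers":0,"delta_pos":[0,0,0.15],"spin":0}]'; python3 -c "
from h import *
st();S=np.mean([capture('side') for i in range(3)],0);np.save('s8.npy',S)"; python3 ov2.py .5565 .008 -1.5 .5565 .008 -1.5 .0872 s8.npy ovc
```

```text
time_s: 17.3
tcp_pos: [0.5586, 0.0097, 0.0872]
ee_rot: [[1.0, -0.027, -0.0], [-0.027, -1.0, 0.0], [-0.0, -0.0, -1.0]]
wrist_force: [0.3, -1.0, -0.8]
gripper_width: 0.137
t 17.3 tcp [0.5586, 0.0097, 0.0872] phi -1.53 F [0.3, -1.0, -0.8] M [-0.01, 0.01, 0.0] w 11.9 q [17.6, 23.4, -19.1, -0.0, -47.5, 70.9]
```

View pics/ovc.png

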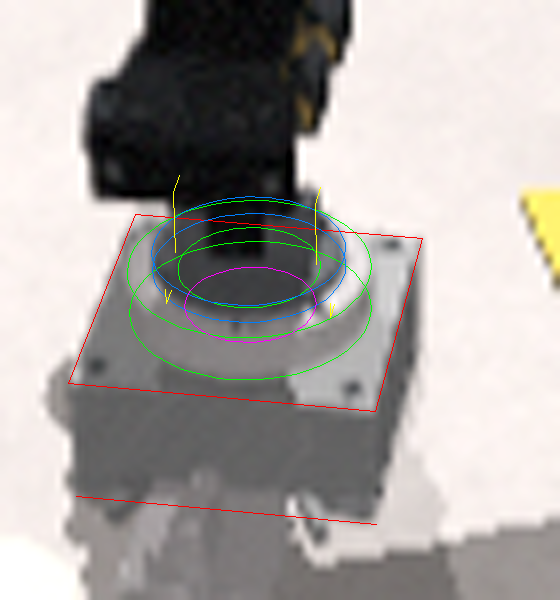

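The lid's disc lies on the rim in the side overlay. I'll seat it with a slight push, then start turning clockwise (positive spin about the downward tool z).

```bash
python3 -m inch '[{"fingers":0,"delta_pos":[0,0,0.04],"spin":0},{"fingers":0,"delta_pos":[0,0,0.06],"spin":0},{"fingers":0,"delta_pos":[0,0,0.06],"spin":2},{"fingers":0,"delta_pos":[0,0,0.06],"spin":4},{"fingers":0,"delta_pos":[0,0,0.06],"spin":7},{"fingers":0,"delta_pos":[0,0,0.06],"spin":10},{"fingers":0,"delta_pos":[0,0,0.06],"spin":12},{"fingers":0,"delta_pos":[0,0,0.06],"spin":12}]'; python3 -c "
from h import *
st()"
```

```text
time_s: 18.25
tcp_pos: [0.5589, 0.0094, 0.0871]
ee_rot: [[0.972, -0.234, 0.001], [-0.234, -0.972, -0.0], [0.001, 0.0, -1.0]]
wrist_force: [1.0, -1.4, 1.9]
gripper_width: 0.135
t 18.25 tcp [0.5589, 0.0094, 0.0871] phi -13.51 F [1.0, -1.4, 1.9] M [-0.43, 0.07, 0.02] w 11.8 q [17.6, 23.4, -19.1, 0.0, -47.4, 58.9]
```

```bash
python3 -m inch '[{"fingers":0,"delta_pos":[0,0,0],"spin":3},{"fingers":0,"delta_pos":[0,0,0],"spin":7},{"fingers":0,"delta_pos":[0,0,0],"spin":11},{"fingers":0,"delta_pos":[0,0,0],"spin":15},{"fingers":0,"delta_pos":[0,0,0],"spin":19},{"fingers":0,"delta_pos":[0,0,0],"spin":22},{"fingers":0,"delta_pos":[0,0,0],"spin":25},{"fingers":0,"delta_pos":[0,0,0],"spin":27},{"fingers":0,"delta_pos":[0,0,0],"spin":28},{"fingers":0,"delta_pos":[0,0,0],"spin":28}]'; python3 -c "
from h import *
st();t=np.mean([capture('top') for i in range(3)],0);S=np.mean([capture('side') for i in range(3)],0);np.save('s9.npy',S);np.save('t9.npy',t)
c=t[155:225,275:350,::-1];c=np.clip((c-20)*2.2,0,255).astype(np.uint8)
d=np.clip(S[175:245,270:345,::-1]*1.8,0,255).astype(np.uint8)
cv2.imwrite('pics/c12.png',np.hstack([cv2.resize(c,(400,373),interpolation=2),cv2.resize(d,(400,373),interpolation=2)]))
"; python3 ov2.py .5565 .008 -1.5 .5565 .008 -41.5 .087 s9.npy ovd
```

```text
time_s: 19.25
tcp_pos: [0.5581, 0.0091, 0.0871]
ee_rot: [[0.749, -0.662, -0.001], [-0.662, -0.749, -0.001], [-0.0, 0.002, -1.0]]
wrist_force: [-3.0, -1.8, 5.8]
gripper_width: 0.132
t 19.25 tcp [0.5581, 0.0091, 0.0871] phi -41.48 F [-3.0, -1.8, 5.8] M [-0.84, 0.96, 0.08] w 11.5 q [17.6, 23.4, -19.2, 0.0, -47.5, 30.9]
```

View pics/c12.png

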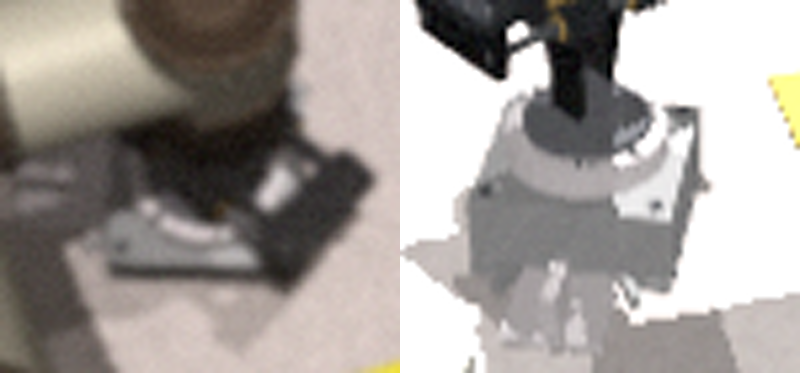

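View pics/ovd.png

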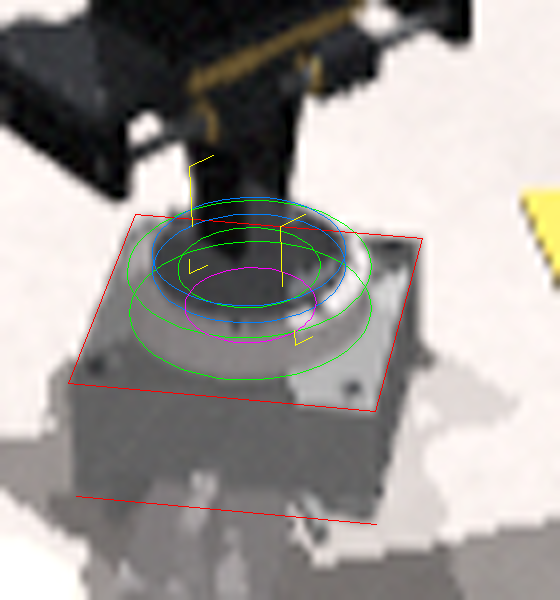

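Run:
```python
from h import *
def ang(cam,p,q,z):
    a,b=atz(cam,p,z),atz(cam,q,z);d=a-b;return a[:2].round(4),b[:2].round(4),np.degrees(np.arctan2(d[1],d[0])).round(2),np.linalg.norm(d).round(4)
for cam,f,c1,c2 in [('side','s.npy',(284+170/14-.5,185+93/14-.5),(284+415/14-.5,185+258/14-.5)),('top','t.npy',(285+251/6.6-.5,162+92/6.6-.5),(285+125/6.6-.5,162+222/6.6-.5))]:
    g=np.load(f).mean(2);R=[]
    for c in(c1,c2):
        x,y=np.round(c).astype(int);w=g[y-3:y+4,x-3:x+4];d=np.clip(np.percentile(w,60)-w,0,None);d[d<d.max()*.35]=0
        yy,xx=np.mgrid[y-3:y+4,x-3:x+4]; m=(np.hypot(xx-c[0],yy-c[1])<2.6)*d;R.append(((m*xx).sum()/m.sum(),(m*yy).sum()/m.sum()))
    print(cam,'tooth picked',ang(cam,c1,c2,.0765),'centroid',ang(cam,R[0],R[1],.0765))
# gaps side
p,q=(284+153/14-.5,185+165/14-.5),(284+432/14-.5,185+192/14-.5)
print('gap side',ang('side',p,q,.072))
p,q=(285+188/6.6-.5,162+90/6.6-.5),(285+185/6.6-.5,162+222/6.6-.5);print('gap top',ang('top',p,q,.072))
# screws via side
E=[(284+30/14-.5,185+360/14-.5),(284+478/14-.5,185+402/14-.5)]
print('screw side y-edge',ang('side',E[0],E[1],.055))
```

```text
side tooth picked (array([ 0.5912, -0.0243]), array([0.5256, 0.0342]), np.float64(-41.77), np.float64(0.0879)) centroid (array([ 0.5906, -0.0225]), array([0.5228, 0.0382]), np.float64(-41.88), np.float64(0.091))
top tooth picked (array([ 0.5913, -0.0199]), array([0.5252, 0.0408]), np.float64(-42.6), np.float64(0.0898)) centroid (array([ 0.5935, -0.0221]), array([0.5221, 0.0431]), np.float64(-42.4), np.float64(0.0967))
gap side (array([ 0.5911, -0.0013]), array([0.5266, 0.0017]), np.float64(-2.6), np.float64(0.0645))
gap top (array([0.593 , 0.0111]), array([0.5265, 0.0116]), np.float64(-0.45), np.float64(0.0664))
screw side y-edge (array([0.6094, 0.0535]), array([0.5086, 0.0568]), np.float64(-1.86), np.float64(0.1009))
```

The teeth measure −41.8° (side) and −42.5° (top), against a tool angle of −41.5°. I'll nudge +0.7°, then hold and recheck.

```bash
python3 -m inch '[{"fingers":0,"delta_pos":[0,0,0],"spin":0.7},{"fingers":0,"delta_pos":[0,0,0],"spin":0.7},{"fingers":0,"delta_pos":[0,0,0],"spin":0.7},{"fingers":0,"delta_pos":[0,0,0],"spin":0.7},{"fingers":0,"delta_pos":[0,0,0],"spin":0.7}]'; python3 -c "
from h import *
st();S=np.mean([capture('side') for i in range(4)],0);st()
d=np.clip(S[178:248,265:325,::-1]*2.2,0,255).astype(np.uint8)
cv2.imwrite('pics/c13.png',cv2.resize(d,None,fx=8,fy=8,interpolation=2))
t=capture('top');cv2.imwrite('pics/c14.png',np.clip(t[:,:,::-1]*1.8,0,255).astype(np.uint8))
"
```

```text
time_s: 20.05
tcp_pos: [0.5581, 0.0092, 0.0871]
ee_rot: [[0.741, -0.671, -0.001], [-0.671, -0.741, -0.001], [-0.0, 0.001, -1.0]]
wrist_force: [-3.6, -2.6, 5.0]
gripper_width: 0.138
t 20.05 tcp [0.5581, 0.0092, 0.0871] phi -42.17 F [-3.6, -2.6, 5.0] M [-0.85, 0.88, 0.17] w 12.0 q [17.6, 23.4, -19.2, 0.0, -47.5, 30.2]
t 20.25 tcp [0.5581, 0.0092, 0.0871] phi -42.17 F [-3.3, -2.6, 6.0] M [-0.79, 0.91, 0.2] w 12.0 q [17.6, 23.4, -19.2, 0.0, -47.5, 30.2]
```

View pics/c13.png

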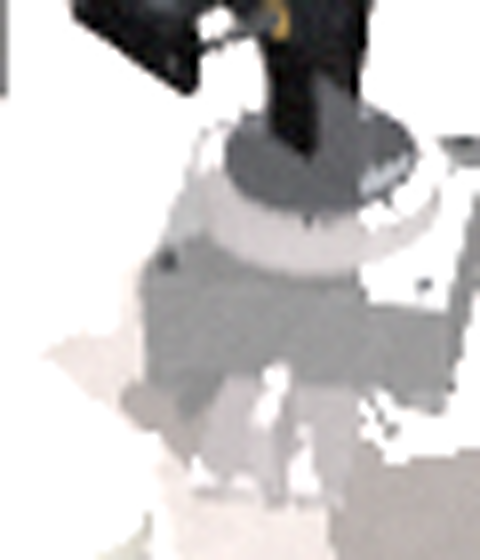

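View pics/c14.png

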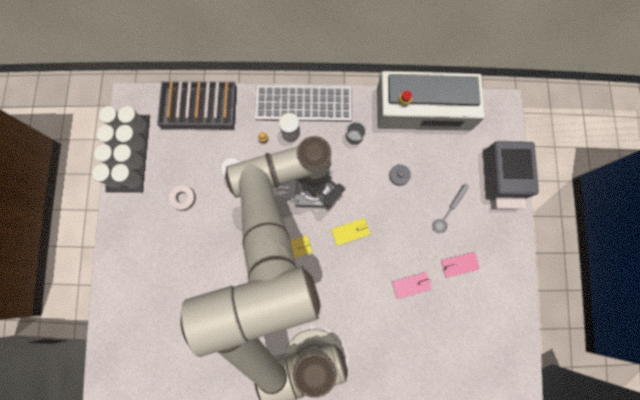

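Run:
```python
from h import *
capture('side')
for c in ['side','top']:
  print(c,[(px(d['location']).round(1).tolist(),round(d['conf'],2)) for d in spot_point(c,'plate_fin')])
print('expected home fin', proj('side',(.5597,.109,.021)),proj('top',(.5597,.109,.021)))
st()
```

```text
side [([300.7, 230.4], 0.86), ([387.8, 147.5], 0.77), ([400.9, 163.3], 0.76), ([345.3, 189.2], 0.68), ([364.6, 218.6], 0.62), ([308.7, 217.7], 0.16), ([275.7, 272.0], 0.16)]
top [([305.6, 247.5], 0.8), ([283.7, 180.9], 0.65), ([360.2, 227.3], 0.62), ([421.2, 280.9], 0.59), ([449.5, 265.9], 0.55)]
expected home fin [298.70265061 231.11759603] [283.65522925 187.98078744]
t 20.45 tcp [0.5581, 0.0092, 0.0871] phi -42.17 F [-3.3, -3.3, 5.8] M [-0.81, 0.93, 0.16] w 12.1 q [17.6, 23.4, -19.2, 0.0, -47.5, 30.2]
```

The plate fin reads (300.7,230.4) in the side view, against an expected home position of (298.7,231.1). The tool is steady at −42.2°. Handing in.

```bash
python3 -c "
from h import *
print(finish_job());st()"
```

```text
the job is handed in; nothing more can be done
None
the job is handed in; nothing more can be done
```

I slid the white shutter plate into the slot until it met the hard stop. Then I dropped the bayonet lid through the gaps onto the rim and turned it clockwise by 40.6° in all. I handed in at about 20.5 s, still gripping the lid at the half-turn marks and without turning on towards the lock.

**Plate:** It stopped under about 10 N at the predicted home position. In the last check the side-camera fin detection agreed to about 2 px. The top-camera one, partly hidden by the arm, agreed in column but was about 7 rows off.

**Lid:** The disc is on the rim (TCP z 0.087 m, as computed for seated). The tool held steady at −42.2°, and the teeth measured −41.9° (side) and −42.4° to −42.6° (top). The camera estimates of the hopper's own angle scattered by about ±1°. The gripper was hiding most of the bar, so I took its direction from the jaws, which close flat on it at 12 mm. A few newtons of side and downward force remained on the lid.

**Other things:** The ones visible in the last top view looked unmoved. Canister_a and one yellow plate were partly hidden by the arm.

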